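Open the sample port of the bench dust sampler

TASK

The dust sampler has finished its run and its filter has to come out: switch the pump off by pressing down the raised end of the rocker, and only then press the ribbed pad of the sample hatch with a fingertip until its latch lets go. Take the finger away, let the hatch spring up by itself and see for a second that it stays up, then push it right back to its stop and draw clear. Nothing is to be pinched or lifted, and the things lying about stay where they are.

Things in the scene. Friction and masses are not known exactly. Their poses are not given: they have to be found in the camera images.
- sampler: bench dust sampler, a grey case fixed to the bench, 150 (x) by 224 (y) by 66 mm high. Origin: centre of its underside; x to its back, y to its left, z up. On top: a black rocker in the middle; left and right of it (they swap) two equal grey panels in black frames, the sample hatch with a ribbed pad and the screwed battery cover; at the back edge an air inlet 38 mm wide, 26 mm high
- pump_rocker (a joint): the pump's black rocker switch, 52 mm along the sampler's x, 24 mm wide, pivoted at its middle. 0 = pump on: its front end, nearer the robot, stands up; 0.5 rad = pump off: front end down. It snaps over by itself past half travel; at the press point that takes about 2 N and 9 mm of travel in all
- rocker_press (a point): the point to press on the rocker: on its top face, 18 mm in front of its pivot, on the end that stands up while the pump is on (then 81 mm above the bench). It moves with the rocker
- sample_hatch (a joint): hinge at the hatch's back edge. 0 = latched shut, level; negative = pressed in (to -0.11 rad). Push-push latch: a press on the pad of 3 to 5 mm (about 3 N) frees it; as the finger leaves, a spring lifts it to 1.25 rad in about a second. Pressed down again it would catch. Friction holds it where it is left, from 1.25 rad to its stop at 1.85 rad (leaning back past upright); 1 to 3 N at its edge move it
- hatch_press (a point): the point to press on the sample hatch: centre of the ribbed pad's top (28 by 18 mm), on the hatch's middle line 50 mm in front of the hinge and 16 mm from its free front edge; 72 mm above the bench when shut. It moves with the hatch
- hatch_hinge (a point): middle of the hatch's hinge line, fixed, 67 mm above the bench, axes as the sampler's: the line runs along y, the hatch reaches 66 mm from it towards -x when shut, is 58 mm wide and 8 mm thick. Under it, 50 mm from the hinge, hangs a small striker pin 21 mm long, 6 mm left of the middle line
- cover_top (a point): centre of the top face of the battery cover, 71 mm above the bench: the panel with four screws and no pad; it is fixed and not part of the job
- screwdriver: slotted screwdriver, 217 mm long, black grip, lying loose in front of the sampler; origin at its middle on the bench
- cork_block: cork sanding block, 65 x 110 x 29 mm, lying loose right of the sampler; origin under its centre
- tape_measure: pocket tape measure, 64 x 103 x 36 mm, lying loose behind and left of the sampler; origin under its centre
- blank_6: rounded hardwood block, 46 x 82 x 30 mm, lying loose in front and left of the sampler; origin under its centre
- hex_key: black hex key, 30 x 81 x 4 mm, lying loose on the back right of the sampler's top; origin under its centre

How it is judged:
By the outcome, as a careful person would: the job done as asked, in the order asked, and still so for the second after the job is handed in, with the robot touching nothing.
It also fails if it takes over 48 s, if anything falls off the work surface, if the arm or the gripper's body presses on something with over 40 N, if the wrist force passes 120 N, or if a joint passes its speed limit or range.

ROBOT

A 7-joint arm with a two-finger parallel gripper is mounted at the origin on a cart in front of the work surface, level with it; the furniture and walls round the work are solid. World frame = base frame: x ahead of the robot, y to its left, z up, the work surface at z = 0. Lengths are in m, angles in rad, forces in N, time in s.
With the tool pointing down it reaches from about 0.4 to 0.75 m from the base axis. Payload 19.5 kg.
Tool frame: the origin (TCP) lies on the centre line of the jaws, within the pads' length; the fingertips stand finger_overhang ahead of it and the grasp point (between the pads) lies 3 mm ahead of it (finger_overhang is the distance from the TCP to the fingertips, in m); z points along the fingers, x is the direction in which the jaws open and shut, and the axes are right-handed (so a half turn about z gives the same grasp; the last joint's range is limited). The gripper opens to 85 mm and grips with 20 to 120 N. Pads are 22 mm wide; open, the fingers measure 114 mm over their backs; the gripper's body (76 mm by 85 mm) begins 54 mm behind the grasp point. The pads swing forward as they close: fully open they stand 13 mm farther back than shut.
Start: joints at [1.116, 0.707, -0.028, 1.485, 0.022, 0.951, -0.075], TCP at [0.231, -0.527, 0.253] pointing down, gripper open.
Joint ranges: [-2.71, 2.71], [-0.32, 2.16], [-1.57, 1.52], [0, 2.45], [-1.46, 4.6], [0, 2.02], [-2.83, 2.83]. Speed limits (rad/s): [1.89, 1.89, 2.57, 2.57, 3.01, 3.01, 3.01].

INTERFACE

Orientations are given as a unit quaternion [w, x, y, z].
In Python, from workcell import state, read_camera, camera_params, sign_off, finger_overhang gives the robot as it stands.
- The arm moves only by the tool move_arm, never from a script. Its argument "motion" is text: rows parted by semicolons, each of 6 numbers parted by spaces: the shift along the tool's x, y, z normalised to -1 to 1, where 1 is 0.75 m, then the turn, a rotation vector about the tool's x, y, z normalised to -1 to 1, where 1 is 2 rad. In form: x y z rx ry rz; .... A call has 1 to 20 rows; each row shifts and turns the commanded pose from where the row before left it, along the tool's axes as they then stand; what a row does not reach is not made up. A row lasts 1/10 s, in which the tool goes at most 50 mm and 8.59 degrees, less where a joint would pass 70% of its speed; a pose out of reach is approached as far as the arm can. A call with a number of a shift or a turn outside -1 to 1 is refused whole. A call with a gripper value outside its range is refused whole. "jaw" is the gripper command: -1 is fully open, 1 is shut, values between are in proportion, set as the call begins (left out, the last holds). The fingers move at their own pace and stop on an object; "grip_force" is the grip in N (left out, the last holds). Time passes only in rows, so rows that do not move let the fingers close. It gives the time, the measured TCP pose, the force and the opening at its end, in the units of the state.
- state(): the state, without advancing time (a new reading comes with each control period).
- read_camera(name): name is "scene" or "top" or "wrist"; returns the picture (480x640x3 uint8, red, green, blue); there is no depth.
- camera_params(name): a dict with "mtx" (3x3 intrinsics, pixels), "R" (3x3) and "t" (3): a world point X has camera coordinates R X + t. Camera axes: x right, y down, z forward; pixel columns grow to the right and rows downward; lengths in m; the calibration is good to about 2 mm. A picture is of the moment at which its call begins: read the wrist's pose just before it. camera_params takes no time and is no camera call; for the wrist camera it gives the pose at the moment of the call.
- sign_off(): hands the job in, once; it reports no verdict.
The state is a dict: "clock": time; "joint_positions": joint angles; "dq": joint speeds; "joint_torque": joint torques, N m; "tcp_pos": TCP position; "eef_rot": TCP orientation; "contact_force": force on the tool from outside, world axes, zero at the start; "ft_torque": the same for the moment, N m; "gripper_width": finger opening in m.
Only numpy, scipy, OpenCV 4.12 (cv2) and the standard library are available. Lean on these libraries where they do the work, as an engineer would, in place of code of your own. Each camera call takes 0.05 s, during which the arm holds its last target.

## Working session

There is one attempt and no reset: what is moved stays moved. The work goes in short steps, Python scripts to look and compute and a tool call to move; the robot and the scene stay as the last step left them, time stands still between calls to the robot, and variables do not carry over. Pictures are saved under pics/ and viewed, and the job is handed in when it is done.

Besides the shell and the picture viewer there is one more tool, called after "Emit:" in YAML: its name, and indented under it one key for each argument. move_arm: Moves the arm, as the interface text tells. Its arguments: {"type":"object","properties":{"motion":{"type":"string"},"jaw":{"type":"number"},"grip_force":{"type":"number"}},"required":["motion"]}

```bash
mkdir -p pics; ls; cat > h.py <<'E'
import numpy as np, cv2
from workcell import *
def cam(n,f):
    p=camera_params(n); im=read_camera(n); cv2.imwrite(f'pics/{f}.png',im[:,:,::-1]); return p,im
def ray(p,uv,z):
    M=np.array(p['mtx']);R=np.array(p['R']);t=np.array(p['t'])
    d=R.T@np.linalg.solve(M,[uv[0],uv[1],1]);c=-R.T@t
    return c+d*(z-c[2])/d[2]
def proj(p,X):
    c=np.array(p['mtx'])@(np.array(p['R'])@np.array(X)+np.array(p['t']));return c[:2]/c[2]
E
python3 - <<'E'
from h import *
import pickle
P={}
for n in('scene','top'):
    P[n],_=cam(n,n+'0')
pickle.dump(P,open('P.pkl','wb'))
s=state();print(s);print(finger_overhang() if callable(finger_overhang) else finger_overhang)
E
```

```text
pics
{'clock': 0.1, 'joint_positions': array([ 1.11628178,  0.7069992 , -0.02761338,  1.48494842,  0.02198238,
        0.95088847, -0.07551357]), 'dq': array([-4.84921540e-04, -1.53252102e-03, -2.82549576e-04, -6.68765607e-04,
        9.49271691e-05,  1.18800439e-03, -4.99055631e-04]), 'joint_torque': array([ 4.96650289e-03, -8.84292841e+01,  1.23817362e+00, -2.36451745e+01,
        1.72838947e-02,  5.08428391e-03,  6.81751317e-05]), 'tcp_pos': array([ 0.23060309, -0.52650399,  0.252899  ]), 'eef_rot': array([-2.51068021e-04,  8.37007661e-01, -5.47190967e-01, -3.98336163e-04]), 'contact_force': array([-0.12047954,  0.4377012 , -0.18061079]), 'ft_torque': array([ 0.03648912, -0.00079765, -0.04802023]), 'gripper_width': 0.08529884799382549}
0.022
```

View pics/scene0.png

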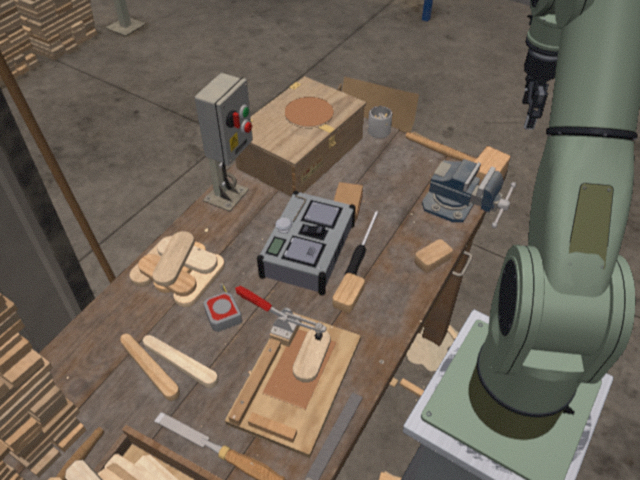

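View pics/top0.png

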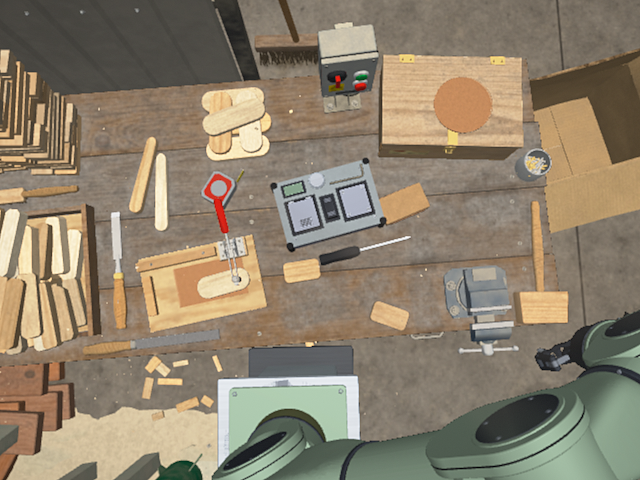

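```bash
python3 - <<'E'
import cv2
im=cv2.imread('pics/top0.png')
cv2.imwrite('pics/topz.png',cv2.resize(im[145:265,260:420],None,fx=5,fy=5,interpolation=cv2.INTER_CUBIC))
im=cv2.imread('pics/scene0.png')
cv2.imwrite('pics/scz.png',cv2.resize(im[185:305,250:370],None,fx=5,fy=5,interpolation=cv2.INTER_CUBIC))
E
```

```text
(no output)
```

View pics/topz.png

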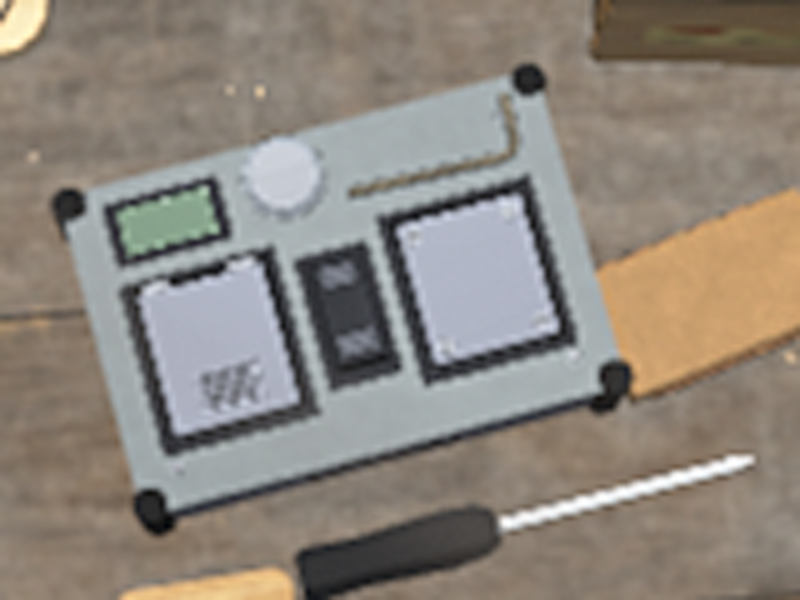

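View pics/scz.png

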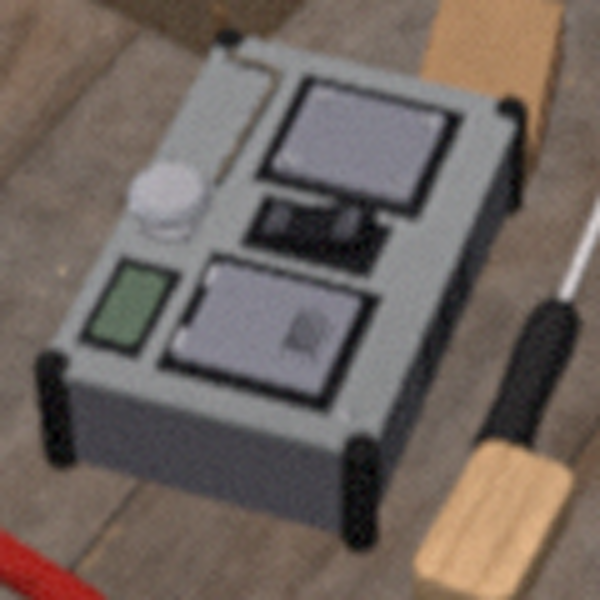

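```bash
cat >> h.py <<'E'
import pickle
def tz(u,v): return (260+(u+.5)/5-.5,145+(v+.5)/5-.5)
def sz(u,v): return (250+(u+.5)/5-.5,185+(v+.5)/5-.5)
E
python3 - <<'E'
from h import *
P=pickle.load(open('P.pkl','rb'));T=P['top'];S=P['scene']
np.set_printoptions(precision=4,suppress=True)
pts={'BL':(68,205,.066),'BR':(530,78,.066),'FR':(612,385,.066),'FL':(152,510,.066),'pad':(232,384,.072),'hingeL':(140,280,.071),'hingeR':(265,255,.071),'frontL':(172,440,.071),'frontR':(305,405,.071),'rock':(347,315,.07),'cover':(478,280,.071)}
for k,(u,v,z) in pts.items(): print('top',k,ray(T,tz(u,v),z))
for k,(u,v,z) in {'pad':(308,332,.072),'rock':(316,235,.07),'cover':(360,145,.071)}.items(): print('sc',k,ray(S,sz(u,v),z))
E
```

```text
top BL [0.5789 0.0177 0.066 ]
top BR [ 0.6317 -0.1923  0.066 ]
top FR [ 0.4904 -0.2237  0.066 ]
top FL [ 0.4399 -0.0176  0.066 ]
top pad [ 0.4946 -0.0545  0.072 ]
top hingeL [ 0.5428 -0.0145  0.071 ]
top hingeR [ 0.5526 -0.0706  0.071 ]
top frontL [ 0.4703 -0.0273  0.071 ]
top frontR [ 0.4844 -0.0867  0.071 ]
top rock [ 0.5246 -0.1064  0.07  ]
top cover [ 0.5386 -0.1653  0.071 ]
sc pad [ 0.4974 -0.0533  0.072 ]
sc rock [ 0.5275 -0.1048  0.07  ]
sc cover [ 0.5415 -0.1623  0.071 ]
```

Emit:
move_arm:
  motion: "0 0 -0.02 0 0 0.0415; 0 0 -0.02 0 0 0.0415; -0.04 -0.037 0 0 0 0; -0.04 -0.037 0 0 0 0; -0.04 -0.037 0 0 0 0; -0.04 -0.037 0 0 0 0; -0.04 -0.037 0 0 0 0; -0.04 -0.037 0 0 0 0; -0.04 -0.037 0 0 0 0; -0.04 -0.037 0 0 0 0; -0.04 -0.037 0 0 0 0; -0.04 -0.037 0 0 0 0; -0.035 -0.037 0 0 0 0; 0 0 0 0 0 0"
  jaw: 1
  grip_force: 20

```text
clock: 1.5
tcp_pos: [0.449, -0.1314, 0.283]
eef_rot: [-0.001, 0.791, -0.612, -0.0]
contact_force: [-0.6, -1.2, 0.8]
gripper_width: -0.0
```

```bash
python3 - <<'E'
from h import *
p,_=cam('wrist','w1');pickle.dump(p,open('w1.pkl','wb'))
s=state();print(s['clock'],s['tcp_pos'],s['eef_rot'],s['gripper_width'],s['joint_positions'],s['contact_force'])
E
```

```text
1.55 [ 0.44773527 -0.13376678  0.2829946 ] [-1.57295415e-04  7.89908397e-01 -6.13224727e-01 -3.64511107e-04] -0.00011581566452053604 [ 0.18049012  0.51138131  0.06931099  1.81223351 -0.04716684  0.82009638
 -1.0471099 ] [-0.44839844 -0.11054907 -0.02808149]
```

View pics/w1.png

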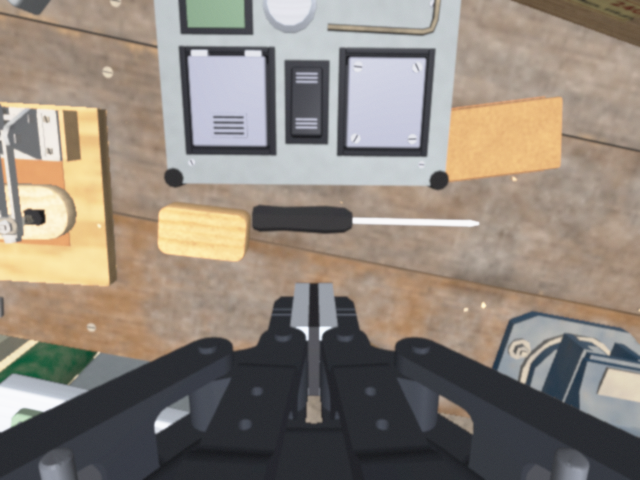

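```bash
python3 - <<'E'
from h import *
p=pickle.load(open('w1.pkl','rb'))
np.set_printoptions(precision=4,suppress=True)
q={}
for k,(u,v,z) in {'pad':(230,125,.072),'hl':(189,54,.071),'hr':(268,52,.071),'fl':(193,147,.071),'fr':(269,147,.071),'rf':(309,138,.068),'rb':(306,65,.068),'cl':(348,55,.071),'cr':(426,54,.071),'dl':(348,149,.071),'dr':(422,149,.071),'FL':(173,177,.066),'FR':(439,179,.066)}.items():
    q[k]=ray(p,(u,v),z); print(k,q[k])
for a,b in(('FR','FL'),('hr','hl'),('fr','fl'),('cr','cl'),('dr','dl')):
    d=q[b]-q[a];print(a,b,np.degrees(np.arctan2(-d[0],d[1])),np.linalg.norm(d))
print('rock',(q['rf']+q['rb'])/2,'cover',(q['cl']+q['cr']+q['dl']+q['dr'])/4)
im=cv2.imread('pics/w1.png');cv2.imwrite('pics/w1z.png',cv2.resize(im[30:170,150:350],None,fx=4,fy=4,interpolation=cv2.INTER_CUBIC))
E
```

```text
pad [ 0.4958 -0.0524  0.072 ]
hl [ 0.538  -0.0126  0.071 ]
hr [ 0.5541 -0.069   0.071 ]
fl [ 0.4721 -0.0275  0.071 ]
fr [ 0.487  -0.0852  0.071 ]
rf [ 0.5015 -0.1138  0.068 ]
rb [ 0.5528 -0.0984  0.068 ]
cl [ 0.5669 -0.127   0.071 ]
cr [ 0.5821 -0.1828  0.071 ]
dl [ 0.5011 -0.1456  0.071 ]
dr [ 0.5156 -0.2017  0.071 ]
FL [ 0.4439 -0.0147  0.066 ]
FR [ 0.4965 -0.2239  0.066 ]
FR FL 14.10963259101449 0.2156648777164454
hr hl 15.845690491230961 0.05870036144373377
fr fl 14.530382821031603 0.05961000994178756
cr cl 15.186446138762154 0.05780226065341609
dr dl 14.530968365479508 0.05801872781958898
rock [ 0.5271 -0.1061  0.068 ] cover [ 0.5414 -0.1643  0.071 ]
```

View pics/w1z.png

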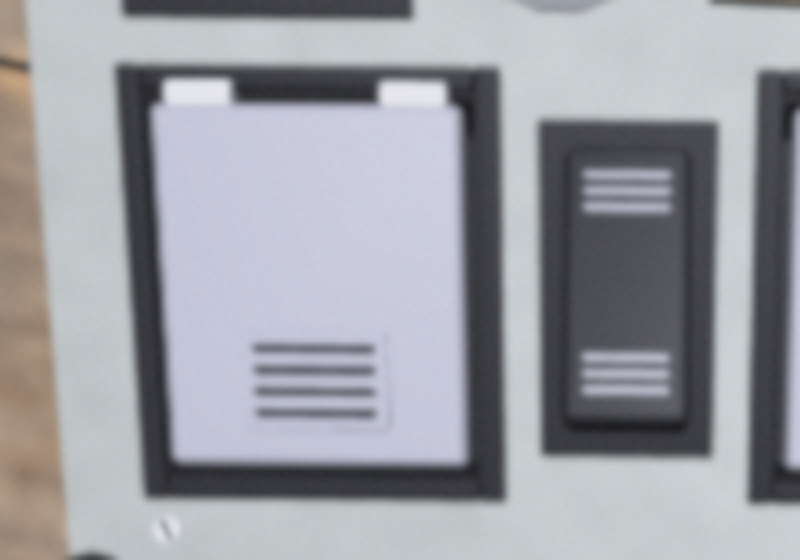

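Emit:
move_arm:
  motion: "-0.002 -0.022 0.03 0 0 0; -0.002 -0.022 0.04 0 0 0; -0.002 -0.022 0.05 0 0 0; -0.002 -0.022 0.05 0 0 0; -0.0016 0 0.045 0 0 0; 0 0 0 0 0 0; 0 0 0 0 0 0; 0 0 0 0 0 0"

```text
clock: 2.35
tcp_pos: [0.5096, -0.1133, 0.1238]
eef_rot: [-0.0, 0.789, -0.615, 0.001]
contact_force: [0.6, -0.1, 1.0]
gripper_width: -0.0001
```

```bash
python3 - <<'E'
from h import *
p,_=cam('wrist','w2');pickle.dump(p,open('w2.pkl','wb'));cam('scene','s2')
im=cv2.imread('pics/s2.png');cv2.imwrite('pics/s2z.png',cv2.resize(im[150:300,240:390],None,fx=4,fy=4,interpolation=cv2.INTER_CUBIC))
s=state();print(s['clock'],s['tcp_pos'],s['eef_rot'],s['contact_force'])
x=s['tcp_pos']-[0,0,.022];print(proj(p,x))
E
```

```text
2.45 [ 0.5096761  -0.11304159  0.1236614 ] [-5.39200625e-04  7.88632528e-01 -6.14863761e-01  1.00021134e-03] [ 0.10802387 -0.13529517 -0.67866991]
[312.31417839 305.9016996 ]
```

View pics/w2.png

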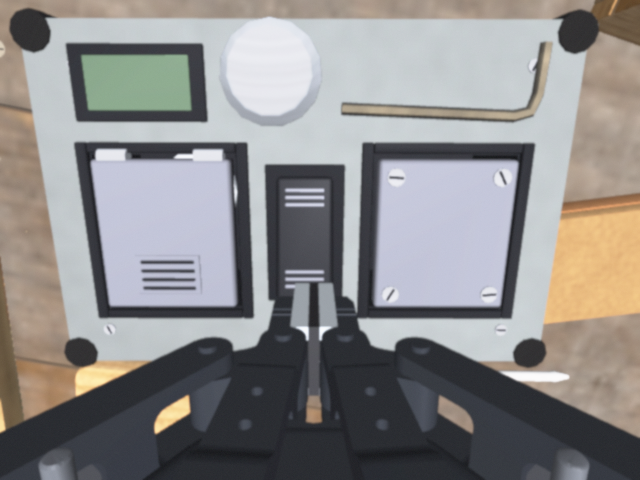

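View pics/s2z.png

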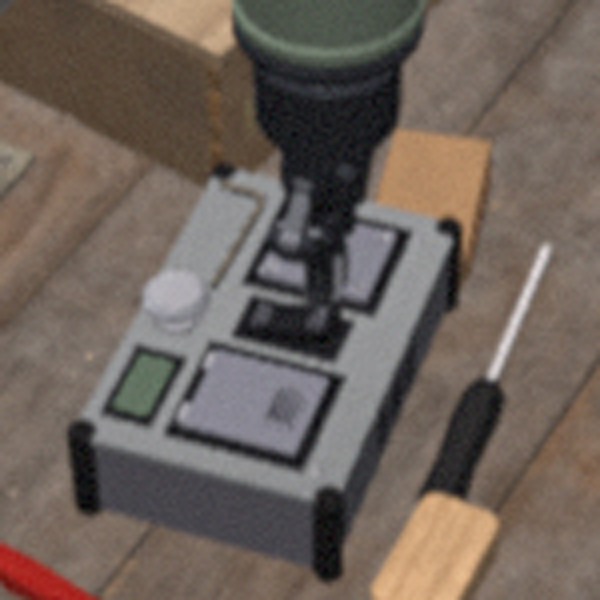

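```bash
python3 - <<'E'
from h import *
p=pickle.load(open('w2.pkl','rb'))
for k,(u,v,z) in {'strip':(304,279,.081),'back':(304,198,.074),'pad':(170,274,.072),'hl':(95,160,.071),'hr':(235,160,.071),'fl':(107,307,.071),'fr':(238,307,.071)}.items(): print(k,ray(p,(u,v),z))
E
```

```text
strip [ 0.5115434  -0.10893232  0.081     ]
back [ 0.54367759 -0.10089574  0.074     ]
pad [ 0.49604733 -0.05170897  0.072     ]
hl [ 0.53752572 -0.01356636  0.071     ]
hr [ 0.55160806 -0.06957207  0.071     ]
fl [ 0.47291553 -0.02626433  0.071     ]
fr [ 0.48738065 -0.08383663  0.071     ]
```

Emit:
move_arm:
  motion: "-0.005 -0.003 0.01 0 0 0; 0 0 0.01 0 0 0; 0 0 0.004 0 0 0; 0 0 0.004 0 0 0; 0 0 0.004 0 0 0; 0 0 0.004 0 0 0; 0 0 0 0 0 0; 0 0 0 0 0 0"

```text
clock: 3.25
tcp_pos: [0.5102, -0.1087, 0.096]
eef_rot: [0.0, 0.789, -0.615, 0.0]
contact_force: [-8.6, 0.6, 30.2]
gripper_width: 0.0
```

```bash
python3 - <<'E'
from h import *
p,im=cam('wrist','w3')
cv2.imwrite('pics/w3z.png',cv2.resize(im[100:340,180:460,::-1],None,fx=2.5,fy=2.5))
s=state();print(s['clock'],s['tcp_pos'],s['contact_force'])
E
```

```text
3.3 [ 0.51020447 -0.10867283  0.09604709] [-9.55914261  1.57426361 31.13925182]
```

View pics/w3z.png

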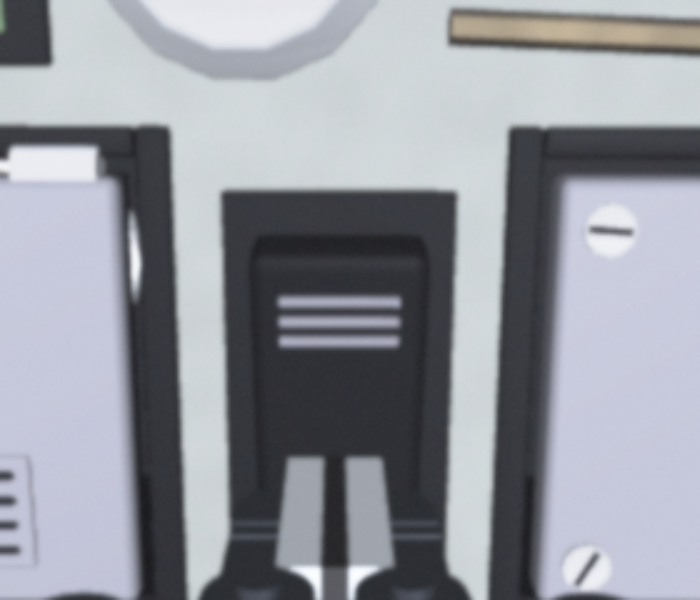

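Emit:
move_arm:
  motion: "0 0 -0.01 0 0 0; 0 0 -0.02 0 0 0; 0 0 -0.03 0 0 0; 0 0 0 0 0 0"

```text
clock: 3.7
tcp_pos: [0.5115, -0.1087, 0.1421]
eef_rot: [-0.001, 0.789, -0.615, 0.002]
contact_force: [-0.2, -0.0, -0.5]
gripper_width: -0.0002
```

```bash
python3 - <<'E'
from h import *
p,im=cam('wrist','w4');pickle.dump(p,open('w4.pkl','wb'))
cam('scene','s4')
im=cv2.imread('pics/s4.png');cv2.imwrite('pics/s4z.png',cv2.resize(im[200:290,255:355],None,fx=6,fy=6,interpolation=cv2.INTER_CUBIC))
s=state();print(s['clock'],s['tcp_pos'],s['eef_rot'],s['contact_force'])
E
```

```text
3.8 [ 0.51068863 -0.10847801  0.14012872] [-2.49618261e-04  7.88748348e-01 -6.14716095e-01  3.22250160e-04] [-0.90472318 -0.16410806 -0.30715639]
```

View pics/w4.png

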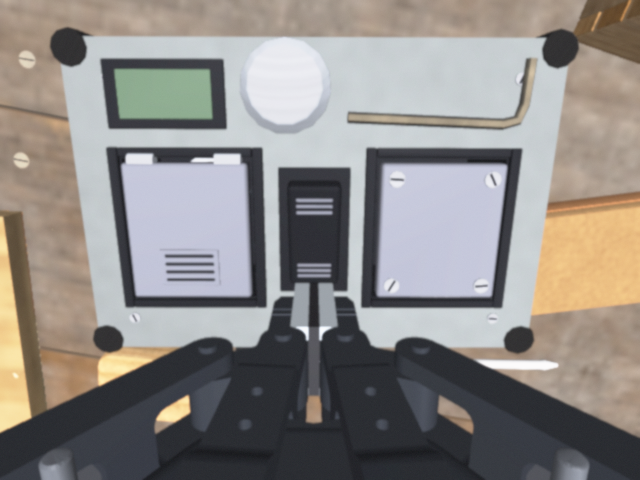

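View pics/s4z.png

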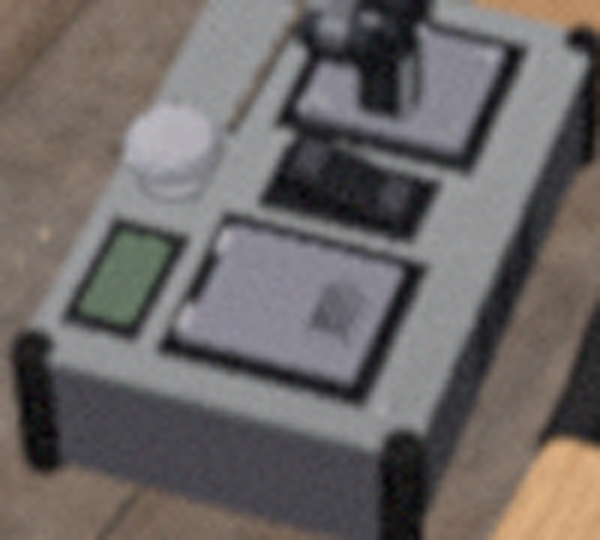

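Emit:
move_arm:
  motion: "-0.026 0 0 0 0 0; -0.026 0 0 0 0 0; -0.026 0 0.01 0 0 0; 0 0 0.02 0 0 0; 0 0 0.02 0 0 0; 0 0 0 0 0 0; 0 0 0 0 0 0"

```text
clock: 4.5
tcp_pos: [0.496, -0.0518, 0.1024]
eef_rot: [0.0, 0.789, -0.615, -0.0]
contact_force: [-0.4, -0.3, -0.4]
gripper_width: 0.0001
```

```bash
python3 - <<'E'
from h import *
p,im=cam('wrist','w5');pickle.dump(p,open('w5.pkl','wb'))
cam('scene','s5')
im=cv2.imread('pics/s5.png');cv2.imwrite('pics/s5z.png',cv2.resize(im[200:290,255:355],None,fx=6,fy=6,interpolation=cv2.INTER_CUBIC))
s=state();print(s['clock'],s['tcp_pos'],s['eef_rot'],s['contact_force'])
E
```

```text
4.6 [ 0.49632078 -0.05183467  0.10296621] [-1.31617320e-04  7.88706285e-01 -6.14770169e-01  1.37020015e-04] [ 0.26359396 -0.23693808 -0.37654575]
```

View pics/w5.png

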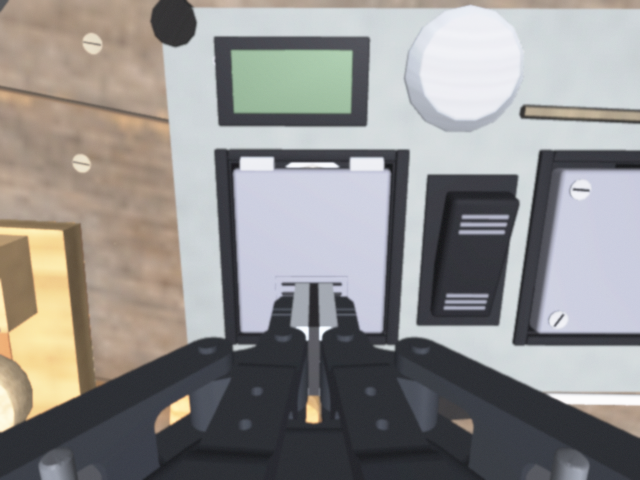

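View pics/s5z.png

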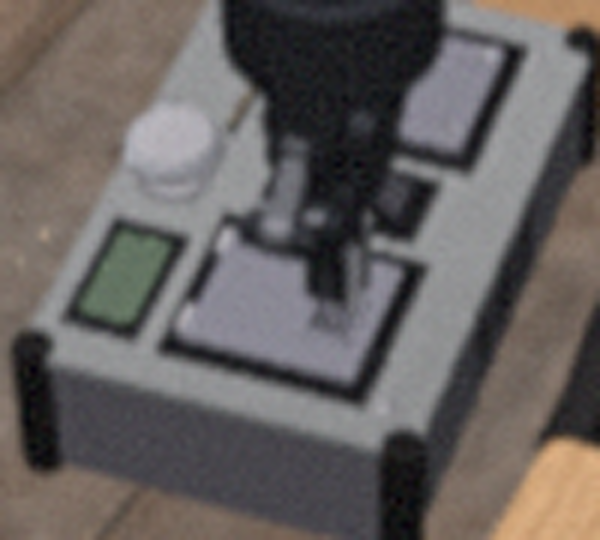

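Emit:
move_arm:
  motion: "0 0 0.006 0 0 0; 0 0 0.003 0 0 0; 0 0 0.003 0 0 0; 0 0 0.003 0 0 0; 0 0 0 0 0 0; 0 0 0 0 0 0"

```text
clock: 5.2
tcp_pos: [0.496, -0.0517, 0.0913]
eef_rot: [0.0, 0.789, -0.615, -0.0]
contact_force: [-2.0, -0.6, 2.8]
gripper_width: -0.0002
```

Emit:
move_arm:
  motion: "0 0 0.0015 0 0 0; 0 0 0.0015 0 0 0; 0 0 0 0 0 0; 0 0 0 0 0 0"

```text
clock: 5.6
tcp_pos: [0.496, -0.0518, 0.0892]
eef_rot: [0.0, 0.789, -0.615, -0.0]
contact_force: [-4.2, -0.4, 8.5]
gripper_width: -0.0004
```

Emit:
move_arm:
  motion: "0 0 -0.04 0 0 0; 0 0.02 -0.05 0 0 0; 0 0.05 -0.03 0 0 0; 0 0.024 0 0 0 0; 0 0 0 0 0 0; 0 0 0 0 0 0; 0 0 0 0 0 0; 0 0 0 0 0 0; 0 0 0 0 0 0; 0 0 0 0 0 0; 0 0 0 0 0 0; 0 0 0 0 0 0; 0 0 0 0 0 0; 0 0 0 0 0 0; 0 0 0 0 0 0; 0 0 0 0 0 0"

```text
clock: 7.2
tcp_pos: [0.4278, -0.0689, 0.1791]
eef_rot: [-0.0, 0.789, -0.615, -0.0]
contact_force: [0.3, 0.1, -0.7]
gripper_width: 0.0
```

```bash
python3 - <<'E'
from h import *
p,im=cam('wrist','w6');pickle.dump(p,open('w6.pkl','wb'))
cam('scene','s6')
im=cv2.imread('pics/s6.png');cv2.imwrite('pics/s6z.png',cv2.resize(im[180:300,245:365],None,fx=5,fy=5,interpolation=cv2.INTER_CUBIC))
s=state();print(s['clock'],s['tcp_pos'],s['eef_rot'],s['contact_force'])
E
```

```text
7.3 [ 0.42783687 -0.0689539   0.17906157] [-3.80583827e-05  7.88752351e-01 -6.14711092e-01 -2.99922085e-05] [ 0.20630332  1.18650049 -0.25806667]
```

View pics/w6.png

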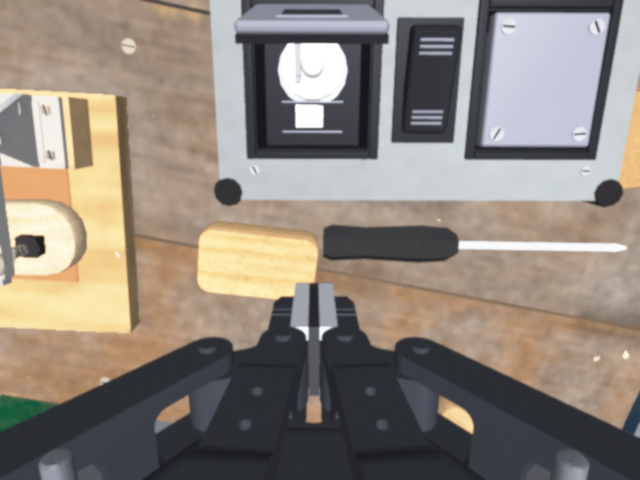

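View pics/s6z.png

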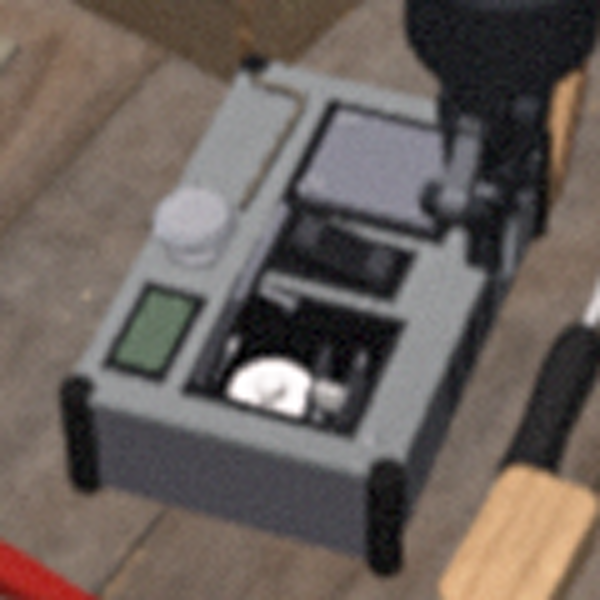

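Emit:
move_arm:
  motion: "0 0 0 0 0 0; 0 0 0 0 0 0; 0 0 0 0 0 0; 0 0 0 0 0 0; 0 0 0 0 0 0; 0 0 0 0 0 0; 0 0 0 0 0 0; 0 0 0 0 0 0; 0 0 0 0 0 0; 0 0 0 0 0 0"

```text
clock: 8.3
tcp_pos: [0.4278, -0.0689, 0.1791]
eef_rot: [-0.0, 0.789, -0.615, -0.0]
contact_force: [-0.2, -0.1, -0.5]
gripper_width: -0.0002
```

```bash
python3 - <<'E'
from h import *
a=cv2.imread('pics/w6.png')
p,im=cam('wrist','w7')
d=np.abs(a[:200].astype(int)-im[:200,:,::-1]).max(2);print((d>25).sum())
# model check: hatch free edge underside at 1.25 / front
c,sn=np.cos(14.3*np.pi/180),np.sin(14.3*np.pi/180)
H=np.array([.5445,-.0397,.067]);
for th in(1.2,1.25,1.3):
  for y in(-.029,.029):
    x=-.066*np.cos(th)-.004*np.sin(th); z=.066*np.sin(th)-.004*np.cos(th)
    print(th,y,proj(p,H+[x*c-y*sn,x*sn+y*c,z]))
E
```

```text
0
1.2 -0.029 [389.22480153  51.1884136 ]
1.2 0.029 [238.45441468  51.59553492]
1.25 -0.029 [390.1857963   41.96377902]
1.25 0.029 [237.46107769  42.38025683]
1.3 -0.029 [391.10606543  32.40454882]
1.3 0.029 [236.50671682  32.8304179 ]
```

View pics/w7.png

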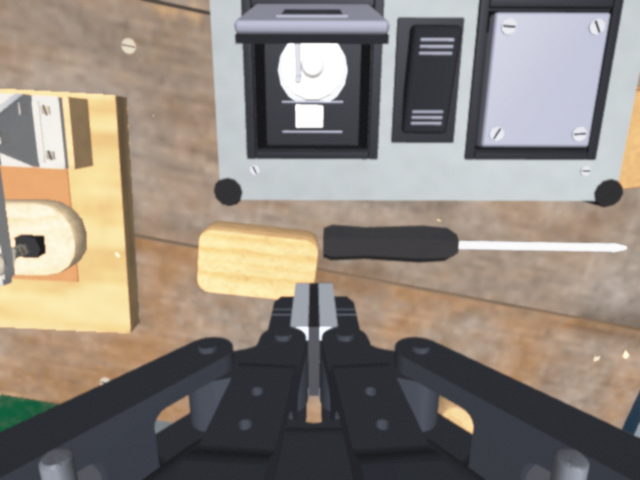

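Emit:
move_arm:
  motion: "0.01 0 0.02 0 0 0; 0.01 0 0.02 0 0 0; 0 0 0.008 0 0 0; 0 -0.03 0 0 0 0; 0 -0.04 0 0 0 0; 0 -0.02 0 0 0 0; 0 -0.01 0 0 0 0; 0 0 0 0 0 0; 0 0 0 0 0 0"

```text
clock: 9.25
tcp_pos: [0.5034, -0.0653, 0.1431]
eef_rot: [0.0, 0.789, -0.615, -0.0]
contact_force: [-1.0, -0.1, 0.1]
gripper_width: -0.0
```

```bash
python3 - <<'E'
from h import *
cam('wrist','w8');cam('scene','s8')
im=cv2.imread('pics/s8.png');cv2.imwrite('pics/s8z.png',cv2.resize(im[180:300,245:365],None,fx=5,fy=5,interpolation=cv2.INTER_CUBIC))
s=state();print(s['clock'],s['tcp_pos'],s['contact_force'])
E
```

```text
9.35 [ 0.50354549 -0.06541885  0.14319084] [-0.61600601  0.27195348  0.40147941]
```

View pics/w8.png

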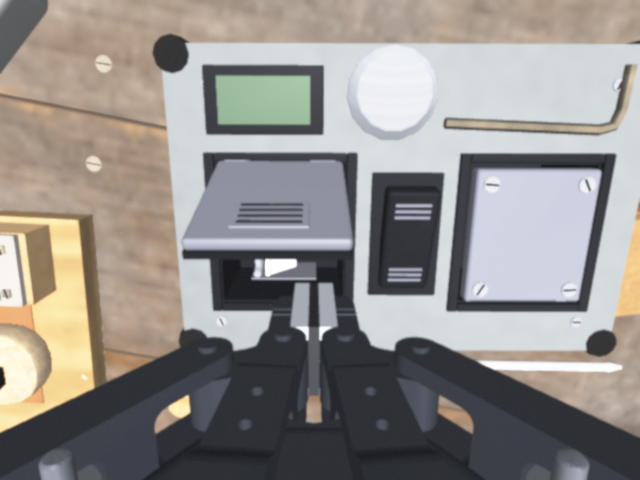

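View pics/s8z.png

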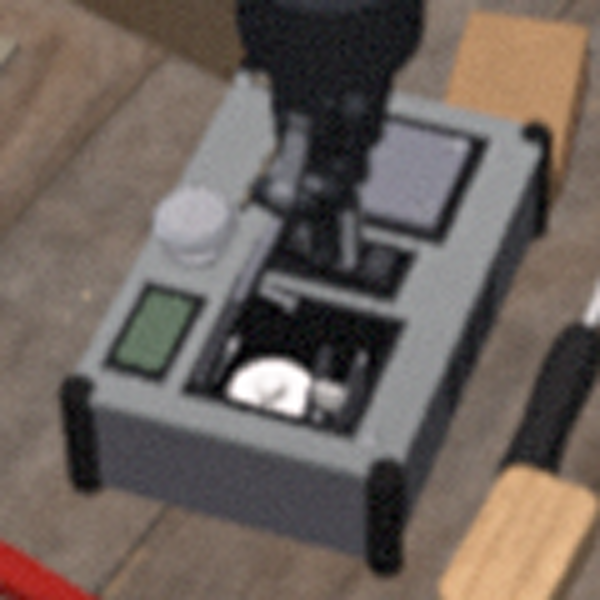

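Emit:
move_arm:
  motion: "0 -0.01 0 0 0 0; 0 -0.007 0 0 0 0; 0 -0.007 0 0 0 0; 0 -0.007 0 0 0 0; 0 -0.007 0 0 0 0; 0 -0.007 0 0 0 0; 0 0 0 0 0 0; 0 0 0 0 0 0"

```text
clock: 10.15
tcp_pos: [0.537, -0.0569, 0.143]
eef_rot: [-0.0, 0.789, -0.615, -0.0]
contact_force: [-0.3, -0.0, 0.0]
gripper_width: -0.0002
```

```bash
python3 - <<'E'
from h import *
cam('wrist','w9')
s=state();print(s['clock'],s['tcp_pos'],s['contact_force'])
E
```

```text
10.2 [ 0.53686371 -0.05696387  0.14304334] [ 0.36720696  0.1015757  -0.03010688]
```

View pics/w9.png

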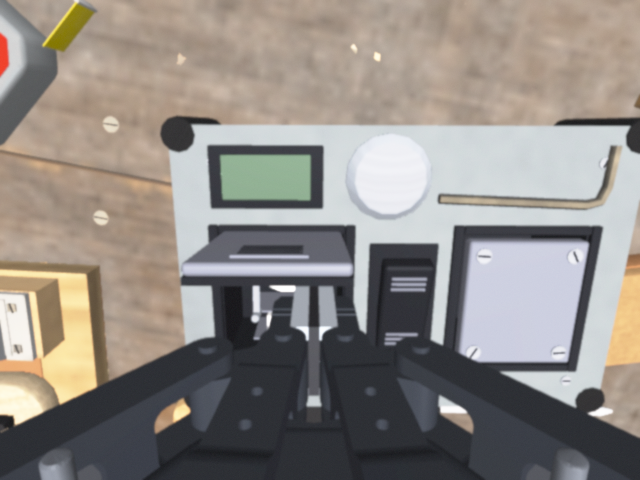

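Emit:
move_arm:
  motion: "0 -0.005 0 0 0 0; 0 -0.005 0 0 0 0; 0 -0.004 0 0 0 0; 0 0 0 0 0 0; 0 0 0 0 0 0"

```text
clock: 10.7
tcp_pos: [0.5472, -0.0543, 0.143]
eef_rot: [-0.0, 0.789, -0.615, 0.0]
contact_force: [-0.5, -0.1, 0.5]
gripper_width: 0.0
```

```bash
cat > v.py <<'E'
from h import *
import sys
p,im=cam('wrist',sys.argv[1])
s=state();print(s['clock'],s['tcp_pos'],s['contact_force'])
c,sn=np.cos(14.3*np.pi/180),np.sin(14.3*np.pi/180)
H=np.array([.5445,-.0397,.067])
d=s['tcp_pos']-H;print('rel',d[0]*c+d[1]*sn,-d[0]*sn+d[1]*c)
for th in(1.25,1.4,1.5,1.6,1.7,1.8,1.85,1.9):
  x=-.066*np.cos(th)+.004*np.sin(th); z=.066*np.sin(th)+.004*np.cos(th)
  print(th,[proj(p,H+[x*c-y*sn,x*sn+y*c,z]).round(0) for y in(-.029,.029)])
E
python3 v.py w10
```

```text
10.75 [ 0.54710427 -0.05437706  0.14304791] [0.38037649 0.33242506 0.41388743]
rel -0.001101643110313888 -0.01486554884640468
1.25 [array([353., 359.]), array([191., 359.])]
1.4 [array([354., 337.]), array([188., 337.])]
1.5 [array([354., 320.]), array([186., 321.])]
1.6 [array([355., 302.]), array([185., 303.])]
1.7 [array([355., 283.]), array([184., 284.])]
1.8 [array([355., 264.]), array([184., 264.])]
1.85 [array([355., 254.]), array([184., 254.])]
1.9 [array([355., 244.]), array([184., 245.])]
```

View pics/w10.png

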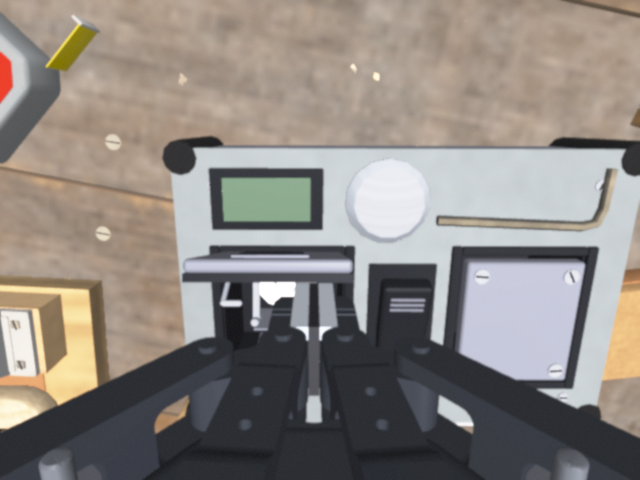

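Emit:
move_arm:
  motion: "0 -0.003 0 0 0 0; 0 -0.003 0 0 0 0; 0 0 0 0 0 0; 0 0 0 0 0 0"

```text
clock: 11.15
tcp_pos: [0.5497, -0.0538, 0.1428]
eef_rot: [0.002, 0.789, -0.615, -0.002]
contact_force: [-13.0, -1.6, 6.7]
gripper_width: 0.0001
```

```bash
python3 v.py w11
```

```text
11.2 [ 0.54974197 -0.05379818  0.14283776] [-13.98438745  -2.64709427   5.42610601]
rel 0.001597316576905153 -0.014956116270675692
1.25 [array([352., 365.]), array([192., 366.])]
1.4 [array([353., 344.]), array([188., 344.])]
1.5 [array([354., 327.]), array([186., 328.])]
1.6 [array([354., 309.]), array([185., 310.])]
1.7 [array([354., 291.]), array([184., 291.])]
1.8 [array([354., 271.]), array([184., 272.])]
1.85 [array([354., 261.]), array([184., 262.])]
1.9 [array([354., 252.]), array([184., 252.])]
```

View pics/w11.png

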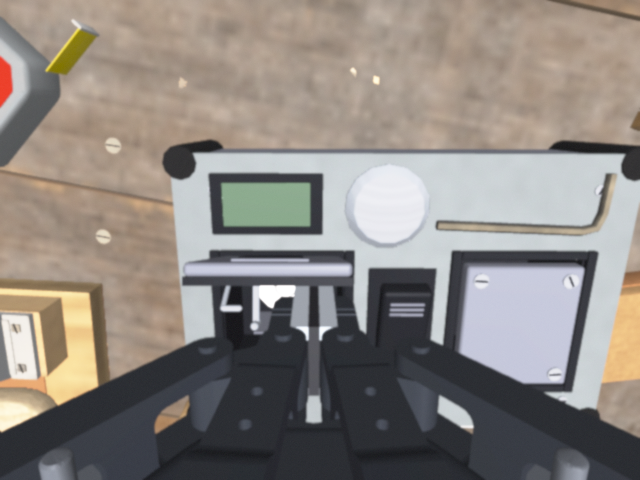

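Emit:
move_arm:
  motion: "0 0.01 0 0 0 0; 0 0.03 0 0 0 0; 0 0.04 0 0 0 0; 0 0.04 -0.03 0 0 0; 0 0.04 -0.05 0 0 0; 0 0 -0.05 0 0 0; 0 0 0 0 0 0; 0 0 0 0 0 0; 0 0 0 0 0 0; 0 0 0 0 0 0"

```text
clock: 12.2
tcp_pos: [0.435, -0.0825, 0.2398]
eef_rot: [0.0, 0.789, -0.615, -0.001]
contact_force: [0.8, 0.3, 0.6]
gripper_width: -0.0003
```

```bash
python3 v.py w12; python3 - <<'E'
from h import *
cam('scene','s12');cam('top','t12')
a=cv2.resize(cv2.imread('pics/s12.png')[180:300,245:365],None,fx=3.3,fy=3.3,interpolation=cv2.INTER_CUBIC)
b=cv2.resize(cv2.imread('pics/t12.png')[145:265,260:420],None,fx=2.5,fy=3.3,interpolation=cv2.INTER_CUBIC)
cv2.imwrite('pics/c12.png',np.hstack([a,b]))
E
```

```text
12.25 [ 0.43497145 -0.08249519  0.23982309] [-0.45227115 -0.15176882 -0.69887502]
rel -0.11670525979817352 -0.014415767763669724
1.25 [array([342.,  55.]), array([228.,  55.])]
1.4 [array([342.,  33.]), array([226.,  34.])]
1.5 [array([342.,  19.]), array([226.,  19.])]
1.6 [array([342.,   4.]), array([225.,   4.])]
1.7 [array([343., -10.]), array([224., -10.])]
1.8 [array([343., -24.]), array([224., -24.])]
1.85 [array([343., -30.]), array([224., -30.])]
1.9 [array([342., -37.]), array([225., -36.])]
```

View pics/w12.png

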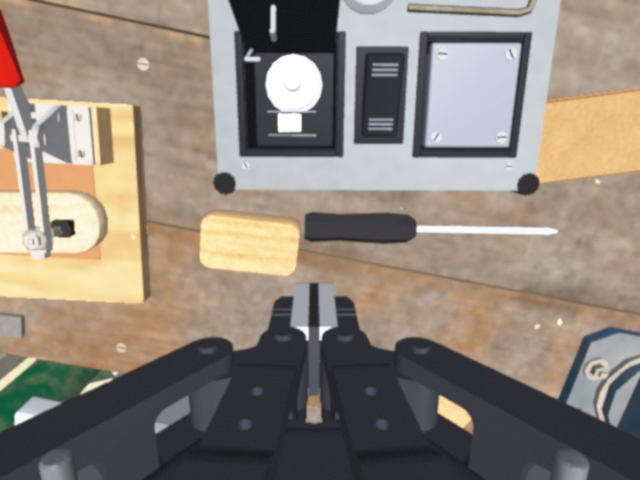

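View pics/c12.png

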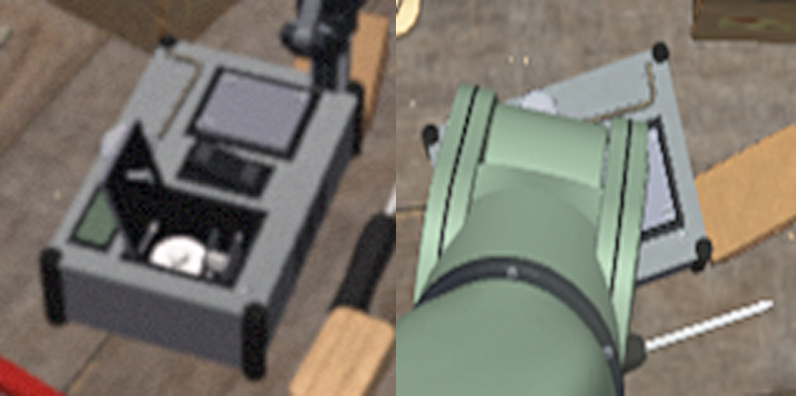

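```bash
python3 - <<'E'
from h import *
p=pickle.load(open('P.pkl','rb'))['scene']
c,sn=np.cos(14.3*np.pi/180),np.sin(14.3*np.pi/180)
H=np.array([.5445,-.0397,.067])
im=cv2.imread('pics/s12.png');k=10
z0=cv2.resize(im[205:270,260:330],None,fx=k,fy=k,interpolation=cv2.INTER_CUBIC)[:590]
for th,col in((1.7,(0,0,255)),(1.85,(0,255,0))):
  x=-.066*np.cos(th)-.004*np.sin(th); z=.066*np.sin(th)-.004*np.cos(th)
  q=[proj(p,H+[a*c-y*sn,a*sn+y*c,b]) for (a,b,y) in((0,0,.029),(x,z,.029),(x,z,-.029),(0,0,-.029))]
  print(th,np.round(q,1).tolist())
  cv2.polylines(z0,[np.array([(u-[260,205]+.5)*k for u in q],np.int32)],False,col,1)
cv2.imwrite('pics/m12.png',z0)
E
```

```text
1.7 [[285.1, 257.0], [281.8, 235.8], [291.7, 217.0], [294.5, 238.3]]
1.85 [[285.1, 257.0], [277.5, 235.2], [287.4, 216.4], [294.5, 238.3]]
```

View pics/m12.png

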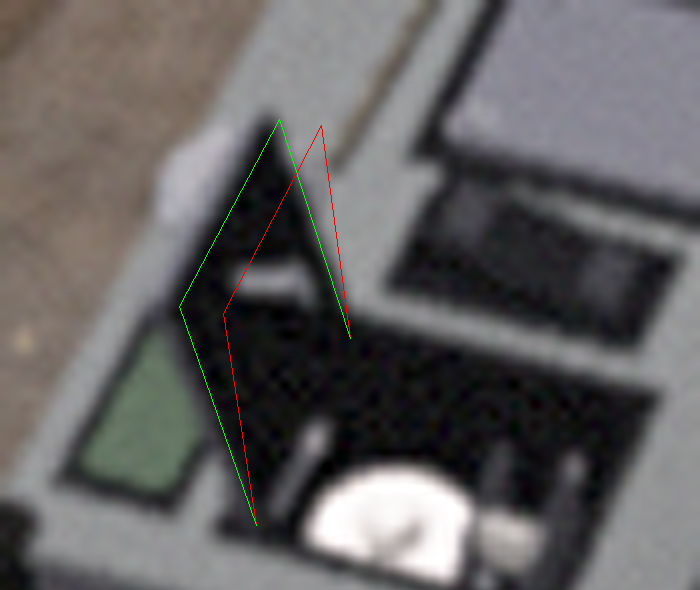

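The green overlay is the model at 1.85 rad, and the hatch lies on it, so it stands at its stop. The rocker is in the off position, the loose things haven't moved, and the arm is clear.

```bash
python3 -c "
from workcell import *
print(sign_off(), state()['clock'])"
```

```text
the job is handed in; nothing more can be done
the job is handed in; nothing more can be done
```

The job is done and handed in: the pump is off, the sample hatch is open against its stop, and the arm is clear. The clock read about 12.4 s of the 48 s allowed.

- **Pump:** I pressed the front end of the rocker with the shut fingertips. The wrist pictures afterwards show its back end standing up. The press peaked at about 31 N against the rocker's stop, well above the 2 N it needs but under the 40 N limit.
- **Hatch release:** I pressed the pad in about 4.8 mm with 8.5 N and drew the finger away. The hatch sprang up by itself to about 1.25 rad. Two pictures a second apart showed no change.
- **Push to stop:** I pushed near the hatch's free edge, to the right of the striker pin, until the force rose to about 14 N. I then drew back.
- **Last checks:** In the final scene picture the open hatch matches my model at 1.85 rad. The force reading is near zero, with the tool about 12 cm in front of the hinge and well above it. The cork block, screwdriver, hardwood block and hex key look where they were. I had no clear final view of the tape measure, but the arm never came near it.

No check failed. The only disagreement was 1 to 3 mm between cameras in where the rocker and pad lay, which I corrected from the close wrist view.

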